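# Clip the worktop spot lamp onto its ball stand

## Robot

A 7-joint arm with a two-finger parallel gripper is mounted at the origin on the work surface. World frame = base frame: x ahead of the robot, y to its left, z up, the work surface at z = 0. Lengths are in mm, angles in rad, forces in N, time in s.
With the tool pointing down it reaches from about 350 to 900 mm from the base axis. Payload 8.1 kg.
Tool frame: the origin (TCP) lies midway between the tips of the shut fingers; the grasp point (between the pads) lies ctrl.tcp_to_grasp behind it (ctrl.tcp_to_grasp is the distance from the TCP to the grasp point, in mm); z points along the fingers, y is the line along which they close (so a half turn about z gives the same grasp; the last joint's range is limited). The gripper opens to 85 mm and grips with 20 to 120 N. Pads are 22 mm wide; open, the fingers measure 114 mm over their backs; the gripper's body (76 mm by 85 mm) begins 54 mm behind the grasp point. The pads swing forward as they close: fully open they stand 13 mm farther back than shut.
Start: joints at [1.191, 0.434, 0.025, 1.573, -0.012, 1.134, -0.075], TCP at [170.775, -601.23, 231.323] pointing down, gripper open.
Joint ranges: [-2.62, 2.62], [-0.44, 2.09], [-1.27, 1.32], [0.08, 2.57], [-1.32, 4.46], [0.12, 2], [-2.74, 2.74]. Speed limits (rad/s): [2.22, 2.22, 3.01, 3.01, 3.14, 3.14, 3.14].

## Interface

Orientations are given as a unit quaternion [x, y, z, w].
In Python, from cell import ctrl gives the robot as it stands.
- The arm moves only by the shell command python3 -m jog 'ROWS' [FORCE]. ROWS is JSON, a list of rows, each a list of 7 numbers: the closure, from -1 (fully open) to 1 (shut), then the shift along the tool's x, y, z in units of 40 mm (1.0 is 40 mm), then the turn, a rotation vector about the tool's x, y, z in units of 5 degrees (1.0 is 5 degrees). In form: [[jaw, x, y, z, ax, ay, az], ...]. A call has 1 to 10 rows; each row is the pose to reach, as a shift and turn from the pose commanded when the call began, along the tool's axes at that moment; what a row does not reach only later rows make up. A row lasts 1/10 s, in which the tool goes at most 50 mm and 8.59 degrees, less where a joint would pass 70% of its speed; a pose out of reach is approached as far as the arm can. A call with a gripper value outside its range is refused whole. The fingers move at their own pace and stop on an object; FORCE is the grip in N (left out, the last holds). Time passes only in rows, so rows that repeat a pose let the fingers close. It gives the time, the measured TCP pose, the force, the opening and the grip force at its end, in the units of the state.
- ctrl.read_state(): the state, without advancing time (a new reading comes with each control period).
- ctrl.camera(name): name is "scene" or "top"; returns the picture (420x560x3 uint8, red, green, blue); there is no depth.
- ctrl.camera_params(name): a dict with "camera_matrix" (3x3 intrinsics, pixels), "T" (4x4, takes a point from camera to world coordinates). Camera axes: x right, y up, looking along -z (the intrinsics and any distortion apply to the point x, -y, -z); pixel columns grow to the right and rows downward; lengths in mm; the calibration is good to about 2 mm. A picture is of the moment at which its call begins. camera_params takes no time and is no camera call.
- ctrl.finish_job(): hands the job in; it is judged then, once.
Trained networks look in the newest picture that a camera, given by its name, has taken for a name from the list of things; names that differ only in an ending like _2 or _b are one class to them, and where a whole thing is asked for, a point or a joint stands for the part that bears it (a point fixed in the world has none). Each returns a list of dicts, best first, with "score" (0 to 1); they miss things now and then, are a little off and sometimes report something else, mostly with a low value. They report only what shows in the picture. A call takes as long as a camera call. They do not tell look-alikes from the thing itself.
- ctrl.spot_in(thing, camera): "rect" ([left, top, width, height] in pixels, round what is visible of it).
The state is a dict: "clock": time; "joint_positions": joint angles; "qd": joint speeds; "effort": joint torques, N m; "position": TCP position; "eef_rot": TCP orientation; "wrist_force": force on the tool from outside, world axes, zero at the start; "wrist_torque": the same for the moment, N m; "width": finger opening in mm; "grip_force": force on a finger pad.
Only numpy, scipy, OpenCV 4.12 (cv2) and the standard library are available. Lean on these libraries where they do the work, as an engineer would, in place of code of your own. Each camera call takes 0.05 s, during which the arm holds its last target. There are 200 camera calls.

## Task

Pick up the spot lamp head, lower its open socket over the ball of the lamp stand and, with its latch lever still up, push it down until the ball snaps in and the rim sits flat on the stand's flange, feeling for the contact because the stand's height is not known. Then press the latch lever all the way down until it stops, and let go, leaving the lamp upright and locked on the stand. Push gently throughout (no more than about 40 N on the stand, so no dropping or ramming), and leave the other kitchen things where they are.

Things in the scene. Friction and masses are not known exactly. Their poses are not given: they have to be found in the camera images.
- lamp: Loose lamp head, 0.5 to 0.7 kg, upright on the worktop on its open socket: round aluminium housing, 84 mm wide at its rim (lowest 8 mm), 60 mm above, 46 mm high; on it a grey box-shaped spot with a lens. Origin: centre of the socket's mouth, in the plane of the rim; z up along the socket's axis, -x the way the lens looks, +x the side of the latch lever.
- spot (a point): Centre of the box-shaped spot on the lamp head, 67 mm above the rim, 8 mm to -x of the socket's axis. The box is 72 mm long (lamp x), 38 mm wide (lamp y) and 42 mm high, its top 88 mm above the rim. Grip it across its 38 mm width.
- socket (a point): Roof of the socket inside the lamp head, on its axis, 41 mm above the rim. The socket is a straight bore of 34 mm, open below, for a 30 mm ball. Two sprung keeper balls in its wall must be pushed over the ball: they meet it when the rim is about 14 mm above the flange and need 8 to 16 N on the stand (6 N of it the lamp's weight); then the rim stops hard on the flange.
- lever (a joint): Latch lever, rad: 0 = up (rising outwards at 43 degrees on the lamp's +x side), 0.75 = down, level, at its stop. Starts at 0 to 0.12. It hinges about the lamp's y axis, 30 mm to +x of the socket's axis, 26 mm above the rim; steel, 79 mm long. Stiff: stays where left. Its inner end swings under the ball, so it goes fully down only with the ball home.
- lever_pad (a point): Middle of the upper face of the 26 mm wide, 30 mm long pad that ends the lever, 64 mm from its hinge: press down here, 4 to 6 N moves it; over about 18 N may tip the lamp off. Lever up: 74 mm to +x of the socket's axis and 73 mm above the rim; lever down: 94 mm and 30 mm.
- stand: Lamp stand, fixed to the worktop: round dark foot of 120 mm, upright tube 30 mm wide, and a telescopic steel stem carrying a flat flange of 84 mm diameter with a 30 mm ball above it on a thin neck, all on one vertical axis. Origin: centre of the foot's underside; z up.
- tube_top (a point): Top of the stand's fixed tube, on its axis, 60 mm above the worktop. The stem is clamped in it at a height that differs each time and is not reported: the flange's upper face lies 75 to 105 mm above the worktop, the ball's centre 24 mm and its top 39 mm above that face. The stem does not give way.
- spoon: Bystander: deep steel spoon with a wooden handle, 170 mm long. Origin: under its middle.
- mug: Bystander: white mug, 80 mm wide, 92 mm high. Origin: centre of its underside.
- jar: Bystander: jar 68 mm wide, 110 mm high. Origin: centre of its underside.
- oil: Bystander: oil bottle 60 mm wide, 220 mm high. Origin: centre of its underside.
- bowl: Bystander: white bowl 130 mm wide, 50 mm high. Origin: centre of its underside.
- tin: Bystander: flat steel tin 90 x 60 x 32 mm. Origin: centre of its underside.
Mind the look-alikes: they are no part of the job. What is shaped like the stand but blue is not meant.

How it is judged (in metres and radians):
On the way, in this order (a step that is already met when the one before it is completed fails the run):
1. the socket is over the ball, upright, and pushed down on the stand with the lever still up (horizontal distance between lamp and stand below 0.004 m and angle between lamp's own z axis and vertical below 0.06 rad and contact force between lamp and stand above 9 N and value of joint lever below 0.3 rad), for 0.05 s.
2. the latch lever is pressed fully down (horizontal distance between lamp and stand below 0.004 m and angle between lamp's own z axis and vertical below 0.12 rad and value of joint lever above 0.69 rad), for 0.1 s.
At the end, for the whole second after the job is handed in: The lamp head rests on the stand with its socket's axis within 4 mm of the stand's, upright within 0.06 rad, its latch lever down (beyond 0.69 of 0.75 rad, possible only with the ball home), at rest and released (horizontal distance between lamp and stand below 0.004 m and angle between lamp's own z axis and vertical below 0.06 rad and value of joint lever above 0.69 rad and contact force between lamp and stand above 2 N and linear speed of lamp below 0.02 m/s); the robot touches nothing.
It fails at once if the stand is loaded through the lamp with more than 60 N (rammed, dropped or pressed too hard) (contact force between lamp and stand above 60 N).
It fails at once if one of the other kitchen things is shifted by more than 30 mm (distance of any of spoon, mug, jar, oil, bowl, tin from where it was at the start of the episode above 0.03 m).
It also fails if it takes over 64 s, if anything falls off the work surface, if the arm or the gripper's body presses on something with over 40 N, if the wrist force passes 120 N, or if a joint passes its speed limit or range.

## Working session

There is one attempt and no reset: what is moved stays moved. The work goes in short steps, Python scripts to look and compute and a shell command to move; the robot and the scene stay as the last step left them, time stands still between calls to the robot, and variables do not carry over. Pictures are saved under pics/ and viewed, at most 10 in all, crops included, and the job is handed in when it is done.

```bash
ls; mkdir -p pics
python3 - <<'E'
from cell import ctrl
import cv2,numpy as np
for c in ("scene","top"):
    im=ctrl.camera(c); cv2.imwrite(f"pics/{c}0.png",im[:,:,::-1])
    p=ctrl.camera_params(c); print(c,{k:np.round(v,3).tolist() if k in("camera_matrix","T") else v for k,v in p.items()})
    for t in("lamp","spot","lever","lever_pad","stand","tube_top"):
        try: print(t,[(d["score"],np.round(d["rect"]).tolist()) for d in ctrl.spot_in(t,c)][:4])
        except Exception as e: print(t,e)
s=ctrl.read_state(); print(s); print(ctrl.tcp_to_grasp)
a=cv2.imread("pics/scene0.png");b=cv2.imread("pics/top0.png")
E
```

```text
pics
scene {'camera_matrix': [[529.499, 0.0, 276.907], [0.0, 529.499, 214.919], [0.0, 0.0, 1.0]], 'T': [[0.352, -0.706, 0.615, 1368.112], [0.936, 0.258, -0.24, -333.066], [0.011, 0.66, 0.752, 1162.022], [0.0, 0.0, 0.0, 1.0]]}
lamp [(0.82, [181.0, 228.0, 32.0, 46.0])]
spot [(0.77, [181.0, 231.0, 30.0, 44.0])]
lever [(0.66, [194.0, 263.0, 8.0, 7.0])]
lever_pad [(0.49, [194.0, 264.0, 9.0, 11.0]), (0.17, [312.0, 192.0, 39.0, 50.0])]
stand [(0.81, [310.0, 192.0, 43.0, 52.0]), (0.57, [299.0, 150.0, 36.0, 42.0])]
tube_top [(0.78, [310.0, 194.0, 39.0, 50.0]), (0.71, [294.0, 149.0, 42.0, 45.0])]
top {'camera_matrix': [[510.742, 0.0, 281.523], [0.0, 510.742, 210.3], [0.0, 0.0, 1.0]], 'T': [[0.002, 0.991, -0.136, 345.071], [-1.0, 0.002, -0.003, 9.772], [-0.002, 0.136, 0.991, 1265.725], [0.0, 0.0, 0.0, 1.0]]}
lamp [(0.83, [360.0, 176.0, 36.0, 60.0])]
spot [(0.69, [360.0, 175.0, 36.0, 62.0]), (0.6, [313.0, 128.0, 34.0, 41.0])]
lever [(0.61, [378.0, 177.0, 11.0, 24.0]), (0.54, [413.0, 151.0, 44.0, 31.0])]
lever_pad [(0.78, [378.0, 178.0, 11.0, 23.0])]
stand [(0.75, [197.0, 187.0, 49.0, 50.0]), (0.
[... 190 characters left out ...]
[ 1.19137451,  0.4344649 ,  0.02500432,  1.57322226, -0.01162514,
        1.13400145, -0.07507333]), 'qd': array([-0.00078605,  0.00231178,  0.00024815,  0.00117003, -0.00067352,
        0.00110232,  0.00083674]), 'effort': array([-3.17247559e-04, -6.70123744e+01,  1.02336176e+00, -3.16519976e+01,
        1.53918844e-02,  2.05266151e-03,  2.81909672e-05]), 'position': array([ 170.79172657, -601.21281864,  231.33607632]), 'eef_rot': array([9.90441527e-01, 1.37933246e-01, 1.00231108e-05, 2.30288336e-05]), 'wrist_force': array([-0.1064521 ,  0.91735026, -0.4743731 ]), 'wrist_torque': array([-0.04415007, -0.07110289, -0.03213942]), 'grip_force': 0.0, 'width': 85.2304348095586}
18.700000000000003
```

View pics/scene0.png

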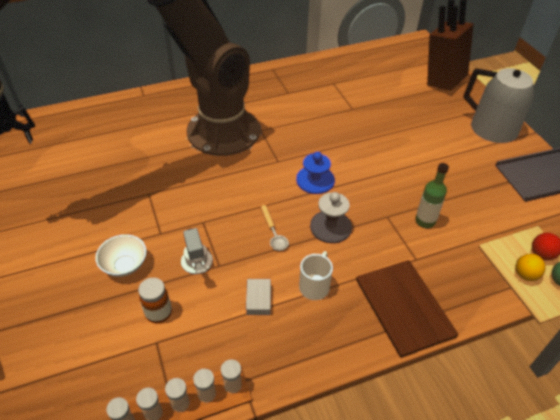

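View pics/top0.png

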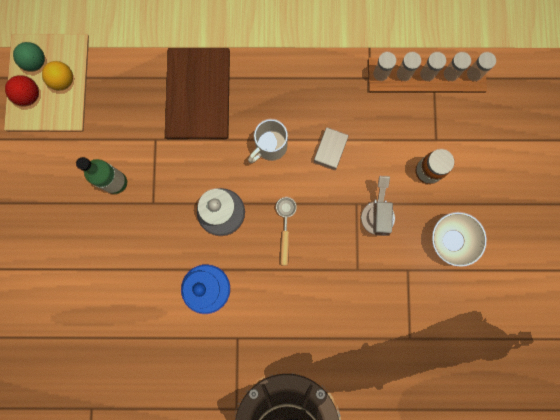

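The stand-like things in the top view are the grey/dark one at (220,211) and the blue one at (205,288). The grey one with the dark foot fits the description, and blue is excluded. The lamp is at (379,213) in top, with its lever pointing up in the image (+x world). I'll check this in one enlarged crop.

Run:
```python
import cv2,numpy as np
s=cv2.imread("pics/scene0.png");t=cv2.imread("pics/top0.png")
def c(im,x,y,w=64,h=48): return cv2.resize(im[y:y+h*1,x:x+w],(400,300),interpolation=cv2.INTER_CUBIC)
# w x h = 64x48 -> x6.25
cv2.imwrite("pics/crop1.png",np.vstack([np.hstack([c(t,348,172,84,63),c(t,180,180,84,63)]),np.hstack([c(s,160,217,84,63),c(s,290,185,84,63)])]))
```

```text
(no output)
```

View pics/crop1.png

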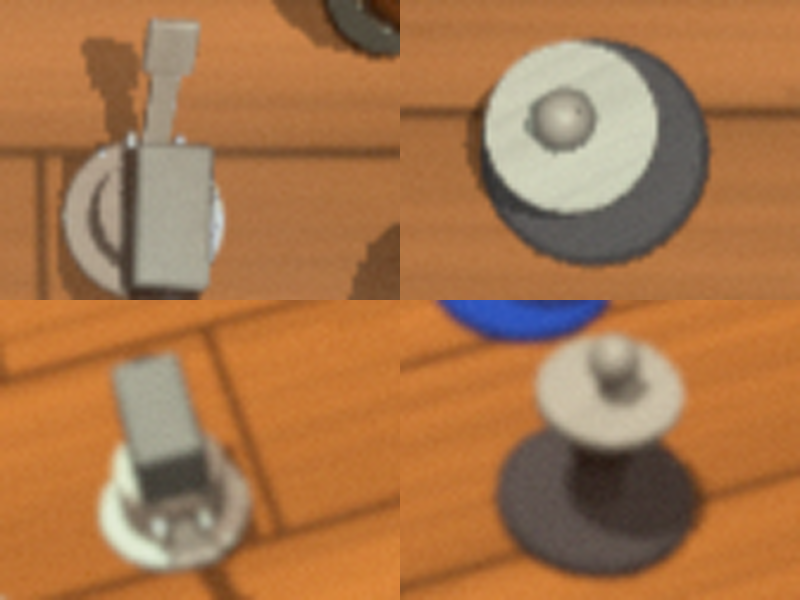

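The crops show the grey stand (flange centre near (216,207) in top, (334,204) in scene) with its ball. The blue one is separate. The lamp's lever is up and points to +x in the world. I'll fit the poses from these points.

```bash
cat > h.py <<'E'
import numpy as np
from cell import ctrl
from scipy.spatial.transform import Rotation as R
P={c:ctrl.camera_params(c) for c in("scene","top")}
def proj(c,X):
    X=np.atleast_2d(X); K=np.array(P[c]["camera_matrix"]);T=np.array(P[c]["T"])
    q=(X-T[:3,3])@T[:3,:3]; u=np.c_[q[:,0],-q[:,1]]/(-q[:,2:3])
    return u@K[:2,:2].T+K[:2,2]
def lampw(p,L):
    x,y,yaw,z=p; L=np.atleast_2d(L); c,s=np.cos(yaw),np.sin(yaw)
    return np.c_[x+c*L[:,0]-s*L[:,1],y+s*L[:,0]+c*L[:,1],z+L[:,2]]
BOX=np.array([[28,19,88],[28,-19,88],[-44,-19,88],[-44,19,88]])
E
python3 - <<'E'
from h import *
from scipy.optimize import least_squares as ls
k=4.762
tb=np.array([[137,147],[213,147],[210,290],[133,287]])/k+[348,172]
sb=(np.array([[207,447],[145,465],[112,367],[177,352]])-[0,300])/k+[160,217]
for nm,use in(("both",3),("top",1),("scene",2)):
    def f(p):
        q=np.r_[p,0]; r=[]
        if use&1:r.append(proj("top",lampw(q,BOX))-tb)
        if use&2:r.append(proj("scene",lampw(q,BOX))-sb)
        return np.vstack(r).ravel()
    s=ls(f,[450,-180,0]); print(nm,s.x.round(3),np.round(s.fun,1))
    if nm=="both": lam=s.x
p=np.r_[lam,0]; print("rim centre",proj("top",lampw(p,[0,0,8])).round(1),"obs 378.2 218.2","pad",((proj("top",lampw(p,[74,0,73]))-[348,172])*k).round(1),"obs 173 48")
ft=np.array([571.5-400,127])/k+[180,180]; fs=np.array([211,92])/k+[290,185]
bt=np.array([165,120])/k+[180,180]; bs=np.array([213,58])/k+[290,185]
foot=np.array([193,149])/k+[180,180]
g=lambda p:np.r_[proj("top",[*p])[0]-ft,proj("scene",[*p])[0]-fs,proj("top",[p[0],p[1],p[2]+24])[0]-bt,proj("scene",[p[0],p[1],p[2]+24])[0]-bs,proj("top",[p[0],p[1],5])[0]-foot]
s=ls(g,[500,130,90]); print("stand",s.x.round(1),s.fun.round(2))
for i in(slice(0,4),slice(4,8)): print(ls(lambda p:g(p)[i],[500,130,90]).x.round(1))
print(R.from_quat(ctrl.read_state()["eef_rot"]).as_matrix().round(3))
E
```

```text
both [ 4.99791e+02 -2.24598e+02 -3.00000e-02] [-1.2 -1.5 -0.8 -0.9 -0.3 -0.2 -0.6 -0.1 -0.4 -0.5 -2.  -0.6 -1.1 -0.7
 -0.6 -1. ]
top [ 4.98204e+02 -2.26368e+02 -4.30000e-02] [-0.3 -0.9  0.1 -0.2  0.2  0.6 -0.1  0.5]
scene [ 5.02936e+02 -2.22566e+02 -1.50000e-02] [ 0.8  0.1 -0.7  0.2 -0.3  0.1  0.2 -0.4]
rim centre [[377.3 217.8]] obs 378.2 218.2 pad [[164.8  54.7]] obs 173 48
stand [514.4 165.2  99.1] [-0.46 -0.35 -0.82 -0.44 -0.48 -0.41 -0.42  0.67 -0.06  0.47]
[514.5 165.7  96.8]
[513.7 164.9 100.8]
[[ 0.962  0.273  0.   ]
 [ 0.273 -0.962 -0.   ]
 [ 0.     0.    -1.   ]]
```

```bash
python3 -m jog '[[-1,1,-0.65,0.2,0,0,0.35],[-1,2,-1.3,0.4,0,0,0.7],[-1,3,-1.95,0.6,0,0,1.05],[-1,4,-2.6,0.8,0,0,1.4],[-1,5.1,-3.3,1,0,0,1.75],[-1,6.2,-4,1.2,0,0,2.1],[-1,7.3,-4.75,1.4,0,0,2.5],[-1,8.4,-5.45,1.6,0,0,2.9],[-1,9.45,-6.15,1.8,0,0,3.25],[-1,10.5,-6.82,2,0,0,3.56]]'; python3 -m jog '[[-1,0,0,0,0,0,0],[-1,0,0,0,0,0,0],[-1,0,0,0,0,0,0]]'
python3 - <<'E'
from h import *
import cv2
a=[]
for c in("top","scene"):
    im=ctrl.camera(c)[:,:,::-1]; u=proj(c,[500,-224,80])[0].astype(int)
    a.append(cv2.resize(im[u[1]-50:u[1]+50,u[0]-50:u[0]+50],(400,400),interpolation=cv2.INTER_CUBIC)); print(u)
cv2.imwrite("pics/c2.png",np.hstack(a)); s=ctrl.read_state(); print(s["position"],R.from_quat(s["eef_rot"]).as_matrix().round(4).tolist(),s["wrist_force"])
E
```

```text
clock: 1.7
position: [492.5, -232.6, 153.5]
eef_rot: [1.0, -0.018, 0.0, 0.0]
wrist_force: [0.9, -1.4, 0.6]
width: 85.3
grip_force: 0.0
clock: 2.0
position: [490.6, -235.3, 153.5]
eef_rot: [1.0, -0.018, -0.0, 0.0]
wrist_force: [-0.5, 0.5, 0.8]
width: 85.4
grip_force: 0.0
[382 213]
[193 242]
[ 490.44648096 -235.81272     153.67967634] [[0.9993, -0.0365, -0.0001], [-0.0365, -0.9993, -0.0007], [-0.0, 0.0007, -1.0]] [ 0.11648967 -0.15410327 -0.11899134]
```

View pics/c2.png

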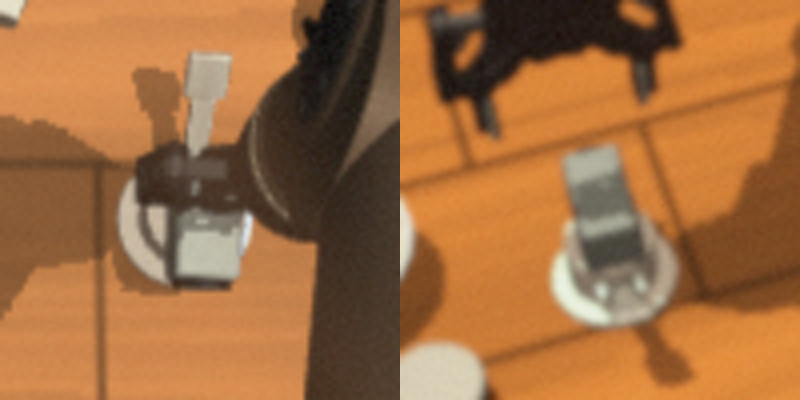

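```bash
python3 -m jog '[[-1,0.24,-0.3,0.3,0,0,0],[-1,0.24,-0.3,0.9,0,0,0],[-1,0.24,-0.3,1.5,0,0,0],[-1,0.24,-0.3,2.0,0,0,0],[-1,0.24,-0.3,2.3,0,0,0],[-1,0.24,-0.3,2.54,0,0,0],[-1,0.24,-0.3,2.54,0,0,0],[-1,0.24,-0.3,2.54,0,0,0]]' && python3 -m jog '[[0,0,0,0,0,0,0],[0.3,0,0,0,0,0,0],[0.6,0,0,0,0,0,0],[1,0,0,0,0,0,0],[1,0,0,0,0,0,0],[1,0,0,0,0,0,0],[1,0,0,0,0,0,0],[1,0,0,0,0,0,0]]' 60
```

```text
clock: 2.9
position: [501.7, -222.7, 52.3]
eef_rot: [1.0, -0.017, 0.0, 0.0]
wrist_force: [0.3, 0.5, 0.4]
width: 85.3
grip_force: 0.0
clock: 3.7
position: [502.0, -223.5, 52.7]
eef_rot: [1.0, -0.017, 0.001, 0.001]
wrist_force: [0.0, -3.0, 6.5]
width: 37.0
grip_force: 60.9
```

```bash
python3 -m jog '[[1,0,0,-0.3,0,0,0],[1,0,0,-0.8,0,0,0],[1,0,0,-1.5,0,0,0],[1,0,0,-2.3,0,0,0],[1,0,0,-3.1,0,0,0],[1,0,0,-3.9,0,0,0],[1,0,0,-4.4,0,0,0],[1,0,0,-4.4,0,0,0],[1,0,0,-4.4,0,0,0]]'
python3 - <<'E'
from h import *
s=ctrl.read_state(); M=R.from_quat(s["eef_rot"]).as_matrix(); print(s["position"],M.round(4).tolist(),s["wrist_force"],s["wrist_torque"],s["width"])
print(M.T@(np.array([515.3,166,s["position"][2]])-s["position"])/40)
E
```

```text
clock: 4.6
position: [500.5, -222.1, 227.1]
eef_rot: [1.0, -0.017, -0.001, -0.0]
wrist_force: [-1.9, -0.3, -7.3]
width: 37.1
grip_force: 62.1
[ 500.54256708 -222.0666829   227.12594694] [[0.9994, -0.0337, -0.0012], [-0.0337, -0.9994, 0.0005], [-0.0012, -0.0005, -1.0]] [-1.91575209 -0.31261592 -7.30286403] [0.03275118 0.00733648 0.0028205 ] 37.07620669450239
[ 4.17180141e-02 -9.70858867e+00  4.81618482e-03]
```

```bash
python3 -m jog '[[1,0,-0.4,0,0,0,0],[1,0,-1.2,0,0,0,0],[1,0,-2.2,0,0,0,0],[1,0,-3.3,0,0,0,0],[1,0,-4.4,0,0,0,0],[1,0,-5.5,0,0,0,0],[1,0,-6.6,0,0,0,0],[1,0.04,-7.7,0,0,0,0],[1,0.04,-8.6,0,0,0,0],[1,0.04,-9.3,0,0,0,0]]'; python3 -m jog '[[1,0,-0.25,0,0,0,0],[1,0,-0.35,0,0,0,0],[1,0,-0.4,0,0,0,0],[1,0,-0.4,0,0,0,0],[1,0,-0.4,0,0,0,0],[1,0,-0.4,0,0,0,0]]'
python3 - <<'E'
from h import *
import cv2
a=[]
for c in("top","scene"):
    im=ctrl.camera(c)[:,:,::-1]; cv2.imwrite(f"pics/{c}3.png",im); u=proj(c,[515,166,150])[0].astype(int)
    a.append(cv2.resize(im[u[1]-50:u[1]+50,u[0]-50:u[0]+50],(400,400),interpolation=cv2.INTER_CUBIC)); print(u-50)
    print([(d["score"],np.round(d["rect"]).tolist()) for n in("lamp","stand") for d in ctrl.spot_in(n,c)])
cv2.imwrite("pics/c3.png",np.hstack(a)); s=ctrl.read_state(); print(s["position"],R.from_quat(s["eef_rot"]).as_matrix().round(4).tolist(),s["wrist_force"],s["wrist_torque"])
E
```

```text
clock: 5.6
position: [513.8, 151.7, 225.7]
eef_rot: [1.0, -0.016, -0.002, 0.0]
wrist_force: [0.4, -0.4, -7.4]
width: 37.2
grip_force: 62.0
clock: 6.2
position: [516.2, 164.1, 227.9]
eef_rot: [1.0, -0.018, 0.0, 0.0]
wrist_force: [-0.3, -0.0, -6.7]
width: 37.6
grip_force: 62.2
[162 152]
[(0.2, [76.0, 159.0, 50.0, 36.0])]
[285 140]
[(0.89, [318.0, 150.0, 42.0, 46.0]), (0.97, [298.0, 152.0, 26.0, 40.0]), (0.83, [311.0, 193.0, 40.0, 49.0])]
[516.13419496 165.02210044 227.93198226] [[0.9994, -0.0341, 0.0002], [-0.0341, -0.9994, -0.0001], [0.0002, 0.0001, -1.0]] [-0.92230232  0.40243604 -6.98585172] [-0.010818   -0.00401416  0.03815699]
```

View pics/c3.png

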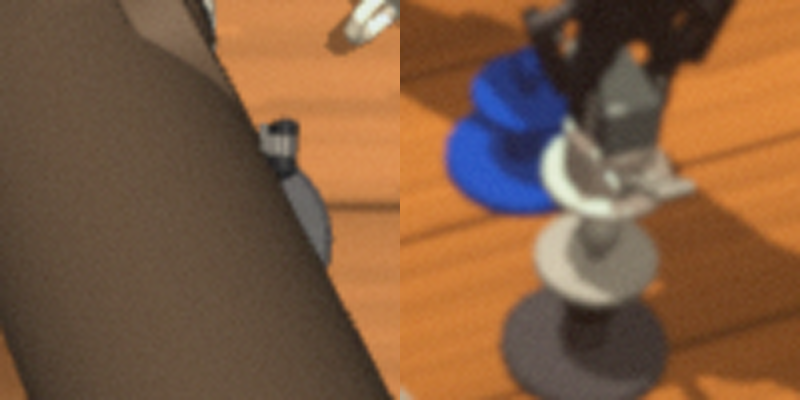

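The scene crop shows the lamp held level above the grey stand, with the rim at about (605,185) and the flange at about (597,260) in the crop. The arm hides the top view. I'll refine the alignment with an edge fit on the saved pictures.

```bash
cat > fit.py <<'E'
from h import *
import cv2
from scipy.ndimage import map_coordinates as mc
from scipy.optimize import minimize
def G(f,sg=0.8):
    im=cv2.GaussianBlur(cv2.imread(f).astype(np.float32),(0,0),sg)
    return np.stack([np.stack([cv2.Sobel(im[:,:,k],cv2.CV_32F,1,0)/8,cv2.Sobel(im[:,:,k],cv2.CV_32F,0,1)/8]) for k in range(3)])
th=np.linspace(0,2*np.pi,121)
circ=lambda x,y,z,r:np.c_[x+r*np.cos(th),y+r*np.sin(th),0*th+z]
def ball(c,p,r=15):
    v=np.array(P[c]["T"])[:3,3]-p; v/=np.linalg.norm(v); a=np.cross(v,[0,0,1]);a/=np.linalg.norm(a);b=np.cross(v,a)
    return p+r*(np.cos(th)[:,None]*a+np.sin(th)[:,None]*b)
def line(a,b): return a+(b-a)*np.linspace(0,1,40)[:,None]
def score(g,c,X):
    u=proj(c,X); t=np.gradient(u,axis=0); n=np.c_[-t[:,1],t[:,0]]/np.linalg.norm(t,axis=1)[:,None]
    s=0
    for k in range(3): s=s+np.abs(sum(mc(g[k,i],[u[:,1],u[:,0]],order=1)*n[:,i] for i in(0,1)))
    return np.minimum(s,60).mean()
def stand(gs,p):
    s=0
    for c,g in gs: s+=score(g,c,circ(p[0],p[1],p[2],42))*2+score(g,c,circ(p[0],p[1],p[3],60))+score(g,c,ball(c,np.array([p[0],p[1],p[2]+24])))*.7
    return -s
def lamp(gs,p,z):
    s=0
    q=[p[0],p[1],p[2],z]; B=lampw(q,BOX)
    for c,g in gs:
        s+=score(g,c,circ(p[0],p[1],z+8,42))+score(g,c,circ(p[0],p[1],z,42))
        for i in range(4): s+=score(g,c,line(B[i],B[(i+1)%4]))*.6
    return -s
def opt(f,x0,step):
    best=None; rng=np.random.default_rng(0)
    for _ in range(8):
        x=np.array(x0)+rng.normal(size=len(x0))*step
        r=minimize(f,x,method="Nelder-Mead",options=dict(initial_simplex=np.vstack([x]+[x+np.eye(len(x))[i]*step[i]*2 for i in range(len(x))]),xatol=.02,fatol=.01,maxiter=600))
        if best is None or r.fun<best.fun: best=r
    return best.x.round(3),round(best.fun,1)
E
python3 - <<'E'
from fit import *
t0,s0,s3=G("pics/top0.png"),G("pics/scene0.png"),G("pics/scene3.png")
T,S=("top",t0),("scene",s0)
for n,gs in(("both",[T,S]),("top",[T]),("scene",[S])):
    print(n,"stand",opt(lambda p:stand(gs,p),[515,166,99,4],np.array([3,3,3,3])),"lamp",opt(lambda p:lamp(gs,p,0),[500.5,-224,-.035],np.array([3,3,.03])))
print("held lamp",opt(lambda p:lamp([("scene",s3)],p,175.3),[515,165,-.035],np.array([3,3,.02])))
print("stand3",opt(lambda p:stand([("scene",s3)],p),[515,166,99,4],np.array([3,3,3,3])))
E
```

```text
both stand (array([514.931, 165.495, 101.489,   3.824]), np.float64(-375.1)) lamp (array([ 4.99908e+02, -2.26482e+02, -6.80000e-02]), np.float64(-379.6))
top stand (array([513.574, 164.486, 109.326,  17.343]), np.float64(-207.1)) lamp (array([ 5.00281e+02, -2.26658e+02, -8.40000e-02]), np.float64(-180.6))
scene stand (array([521.64 , 161.018, 109.723,  13.282]), np.float64(-169.4)) lamp (array([ 4.99872e+02, -2.26056e+02, -5.70000e-02]), np.float64(-199.8))
held lamp (array([5.14008e+02, 1.63742e+02, 6.10000e-02]), np.float64(-119.9))
stand3 (array([513.346, 165.422,  96.755,   1.773]), np.float64(-153.7))
```

```bash
python3 -m jog '[[1,0.02,-0.04,0.1,0,0,0],[1,0.02,-0.04,0.3,0,0,0],[1,0.02,-0.04,0.5,0,0,0],[1,0.02,-0.04,0.65,0,0,0],[1,0.02,-0.04,0.75,0,0,0],[1,0.02,-0.04,0.75,0,0,0],[1,0.02,-0.04,0.75,0,0,0]]'; python3 -m jog '[[1,0,0,0.05,0,0,0],[1,0,0,0.1,0,0,0],[1,0,0,0.15,0,0,0],[1,0,0,0.2,0,0,0],[1,0,0,0.2,0,0,0],[1,0,0,0.2,0,0,0]]'
python3 - <<'E'
from h import *
s=ctrl.read_state(); print(s["position"],s["wrist_force"],s["wrist_torque"])
E
```

```text
clock: 7.2
position: [517.0, 166.8, 197.9]
eef_rot: [1.0, -0.017, 0.0, -0.0]
wrist_force: [0.4, 0.6, -6.0]
width: 37.0
grip_force: 62.2
clock: 7.8
position: [517.0, 166.8, 189.8]
eef_rot: [1.0, -0.017, -0.0, 0.0]
wrist_force: [0.1, 0.5, -7.5]
width: 37.5
grip_force: 62.2
[516.96163587 166.75007129 189.81877804] [ 0.12566447  0.45826989 -7.5335436 ] [ 0.03499561 -0.02320482 -0.03318655]
```

```bash
for i in 1 2; do :; done; python3 -m jog '[[1,0,0,0.05,0,0,0],[1,0,0,0.1,0,0,0],[1,0,0,0.1,0,0,0],[1,0,0,0.1,0,0,0]]'; python3 -m jog '[[1,0,0,0.05,0,0,0],[1,0,0,0.1,0,0,0],[1,0,0,0.1,0,0,0],[1,0,0,0.1,0,0,0]]';  python3 -m jog '[[1,0,0,0.05,0,0,0],[1,0,0,0.1,0,0,0],[1,0,0,0.1,0,0,0],[1,0,0,0.1,0,0,0]]'
```

```text
clock: 8.2
position: [516.9, 166.7, 185.8]
eef_rot: [1.0, -0.017, -0.0, 0.0]
wrist_force: [0.4, -0.1, -6.9]
width: 36.9
grip_force: 62.2
clock: 8.6
position: [516.9, 166.7, 181.8]
eef_rot: [1.0, -0.017, -0.0, 0.0]
wrist_force: [-0.2, 0.2, -6.1]
width: 37.2
grip_force: 62.2
clock: 9.0
position: [516.9, 166.7, 177.8]
eef_rot: [1.0, -0.017, -0.0, 0.0]
wrist_force: [0.7, -0.2, -6.7]
width: 37.4
grip_force: 62.2
```

```bash
python3 -m jog '[[1,0,0,0.05,0,0,0],[1,0,0,0.1,0,0,0],[1,0,0,0.1,0,0,0],[1,0,0,0.1,0,0,0]]'; python3 -m jog '[[1,0,0,0.05,0,0,0],[1,0,0,0.1,0,0,0],[1,0,0,0.1,0,0,0],[1,0,0,0.1,0,0,0]]'
```

```text
clock: 9.4
position: [516.9, 166.7, 173.8]
eef_rot: [1.0, -0.017, -0.0, 0.0]
wrist_force: [0.2, -0.4, -5.4]
width: 37.4
grip_force: 62.2
clock: 9.8
position: [516.9, 165.9, 169.6]
eef_rot: [1.0, -0.017, -0.0, 0.0]
wrist_force: [1.0, -3.2, -5.7]
width: 37.2
grip_force: 62.3
```

```bash
python3 -m jog '[[1,0,0.02,0,0,0,0],[1,0,0.02,0.05,0,0,0],[1,0,0.02,0.05,0,0,0],[1,0,0.02,0.05,0,0,0]]'; python3 -m jog '[[1,0,0,0.05,0,0,0],[1,0,0,0.05,0,0,0],[1,0,0,0.05,0,0,0]]'
```

```text
clock: 10.2
position: [517.2, 165.6, 167.9]
eef_rot: [1.0, -0.017, 0.0, 0.0]
wrist_force: [1.7, -3.7, -4.9]
width: 37.5
grip_force: 62.5
clock: 10.5
position: [517.3, 166.1, 165.9]
eef_rot: [1.0, -0.017, 0.0, -0.0]
wrist_force: [1.4, -3.4, -2.7]
width: 37.3
grip_force: 62.6
```

```bash
python3 -m jog '[[1,0.01,0.03,0,0,0,0],[1,0.01,0.03,0.05,0,0,0],[1,0.01,0.03,0.05,0,0,0],[1,0.01,0.03,0.05,0,0,0]]'; python3 -m jog '[[1,0,0,0.05,0,0,0],[1,0,0,0.05,0,0,0],[1,0,0,0.05,0,0,0]]'
```

```text
clock: 10.9
position: [517.6, 165.0, 163.6]
eef_rot: [1.0, -0.017, 0.0, -0.0]
wrist_force: [4.8, 0.7, -6.9]
width: 37.6
grip_force: 62.1
clock: 11.2
position: [517.4, 164.7, 161.4]
eef_rot: [1.0, -0.017, 0.0, -0.0]
wrist_force: [5.1, 0.1, -9.5]
width: 37.1
grip_force: 61.9
```

```bash
python3 -m jog '[[1,0.02,0,0,0,0,0],[1,0.02,0,0.05,0,0,0],[1,0.02,0,0.05,0,0,0],[1,0.02,0,0.05,0,0,0]]'; python3 -m jog '[[1,0,0,0.05,0,0,0],[1,0,0,0.05,0,0,0],[1,0,0,0.05,0,0,0]]'
```

```text
clock: 11.6
position: [517.7, 164.6, 159.3]
eef_rot: [1.0, -0.017, -0.0, 0.0]
wrist_force: [3.3, -0.1, -11.9]
width: 37.4
grip_force: 61.8
clock: 11.9
position: [517.6, 164.6, 157.5]
eef_rot: [1.0, -0.017, -0.0, 0.0]
wrist_force: [1.5, 1.6, -11.2]
width: 37.1
grip_force: 62.5
```

```bash
python3 -m jog '[[1,0,0,0.03,0,0,0],[1,0,0,0.05,0,0,0],[1,0,0,0.05,0,0,0]]'; python3 -m jog '[[1,0,0,0.03,0,0,0],[1,0,0,0.05,0,0,0],[1,0,0,0.05,0,0,0]]'
```

```text
clock: 12.2
position: [517.9, 164.8, 155.6]
eef_rot: [1.0, -0.017, -0.0, -0.0]
wrist_force: [1.5, 1.3, -10.0]
width: 37.5
grip_force: 62.6
clock: 12.5
position: [518.0, 165.0, 153.8]
eef_rot: [1.0, -0.017, 0.0, -0.0]
wrist_force: [1.9, 2.5, -8.6]
width: 37.1
grip_force: 62.9
```

```bash
python3 -m jog '[[1,0.01,-0.01,0.03,0,0,0],[1,0.01,-0.01,0.03,0,0,0],[1,0.01,-0.01,0.03,0,0,0]]'; python3 -m jog '[[1,0,0,0.03,0,0,0],[1,0,0,0.03,0,0,0],[1,0,0,0.03,0,0,0]]'
```

```text
clock: 12.8
position: [518.2, 165.1, 153.1]
eef_rot: [1.0, -0.017, -0.0, 0.0]
wrist_force: [-4.3, -0.1, 4.0]
width: 37.4
grip_force: 64.1
clock: 13.1
position: [518.2, 165.1, 153.1]
eef_rot: [1.0, -0.017, 0.0, 0.0]
wrist_force: [-9.0, -1.6, 17.9]
width: 37.5
grip_force: 66.1
```

The rim stopped hard at TCP z 153.1 with about 24 N on the stand, so the ball is home. I'll ease off, let go and back up.

```bash
python3 -m jog '[[1,-0.01,0,-0.02,0,0,0],[1,-0.01,0,-0.04,0,0,0],[1,-0.01,0,-0.04,0,0,0]]'; python3 -m jog '[[0.3,0,0,0,0,0,0],[0,0,0,0,0,0,0],[-0.5,0,0,0,0,0,0],[-1,0,0,0,0,0,0],[-1,0,0,0,0,0,0],[-1,0,0,0,0,0,0]]'; python3 -m jog '[[-1,0,0,-0.3,0,0,0],[-1,0,0,-0.9,0,0,0],[-1,0,0,-1.6,0,0,0],[-1,0,0,-2.3,0,0,0],[-1,0,0,-2.7,0,0,0],[-1,0,0,-2.7,0,0,0],[0,0,0,-2.7,0,0,0],[1,0,0,-2.7,0,0,0]]'
python3 - <<'E'
from fit import *
im=ctrl.camera("scene")[:,:,::-1]; cv2.imwrite("pics/scene4.png",im)
im2=ctrl.camera("top")[:,:,::-1]; cv2.imwrite("pics/top4.png",im2)
a=[]
for c,m in(("scene",im),("top",im2)):
    u=proj(c,[540,166,140])[0].astype(int)-50; print(u); a.append(cv2.resize(m[u[1]:u[1]+100,u[0]:u[0]+100],(400,400),interpolation=cv2.INTER_CUBIC))
cv2.imwrite("pics/c4.png",np.hstack(a))
print("lamp",opt(lambda p:lamp([("scene",G("pics/scene4.png"))],p,100.6),[516,165,-.035],np.array([3,3,.02])))
s=ctrl.read_state(); print(s["position"],s["wrist_force"],R.from_quat(s["eef_rot"]).as_matrix().round(3).tolist())
E
```

```text
clock: 13.4
position: [518.1, 165.0, 153.1]
eef_rot: [1.0, -0.017, 0.0, 0.0]
wrist_force: [-2.4, -0.8, 1.5]
width: 37.4
grip_force: 64.0
clock: 14.0
position: [518.2, 165.1, 153.1]
eef_rot: [1.0, -0.017, 0.0, -0.0]
wrist_force: [-0.1, 0.1, -0.0]
width: 85.3
grip_force: 0.0
clock: 14.8
position: [517.6, 164.9, 260.3]
eef_rot: [1.0, -0.017, -0.001, 0.0]
wrist_force: [-0.6, -0.0, 0.8]
width: 58.7
grip_force: 0.0
[289 150]
[163 142]
lamp (array([ 5.17345e+02,  1.64664e+02, -1.30000e-02]), np.float64(-182.3))
[517.59180035 164.86679507 260.13363799] [ 0.11453056 -0.09433857 -0.42806098] [[0.999, -0.034, -0.002], [-0.034, -0.999, -0.001], [-0.002, 0.001, -1.0]]
```

View pics/c4.png

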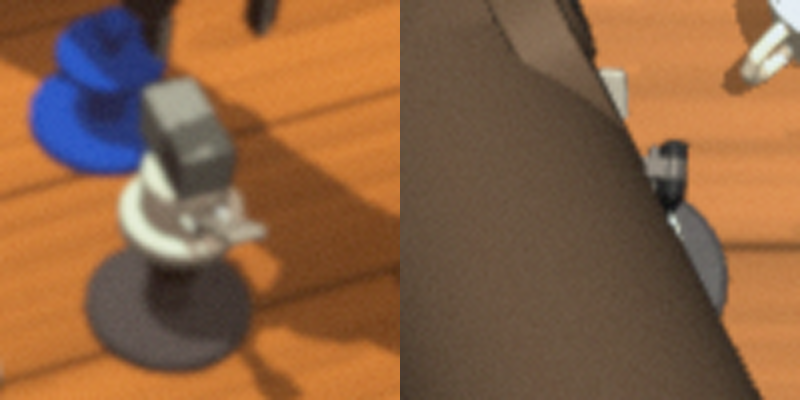

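The lamp sits flat on the stand with the lever still up towards +x (pad near (245,232) in the scene crop). Next I'll shut the fingers and go above the pad.

```bash
python3 -m jog '[[1,0.4,0,0,0,0,0],[1,0.9,0,0,0,0,0],[1,1.4,0,0,0,0,0],[1,1.55,0,0,0,0,0],[1,1.55,0,0.5,0,0,0],[1,1.55,0,1,0,0,0],[1,1.55,0,1.5,0,0,0],[1,1.55,0,1.8,0,0,0],[1,1.55,0,1.95,0,0,0],[1,1.55,0,1.95,0,0,0]]';python3 -m jog '[[1,0,0,0,0,0,0],[1,0,0,0.05,0,0,0],[1,0,0,0.1,0,0,0],[1,0,0,0.1,0,0,0]]'
```

```text
clock: 15.9
position: [579.6, 162.9, 182.5]
eef_rot: [1.0, -0.017, -0.001, 0.0]
wrist_force: [0.6, 0.5, 0.7]
width: 0.0
grip_force: 0.0
clock: 16.3
position: [580.0, 163.0, 179.1]
eef_rot: [1.0, -0.017, 0.0, 0.0]
wrist_force: [-0.3, -0.3, -0.1]
width: 0.2
grip_force: 0.0
```

```bash
python3 -m jog '[[1,0,0,0.03,0,0,0],[1,0,0,0.07,0,0,0],[1,0,0,0.1,0,0,0],[1,0,0,0.1,0,0,0]]'
```

```text
clock: 16.7
position: [579.9, 162.9, 174.8]
eef_rot: [1.0, -0.017, -0.0, 0.0]
wrist_force: [-0.8, 0.7, 0.3]
width: 0.2
grip_force: 0.0
```

```bash
python3 -m jog '[[1,0,0,0.03,0,0,0],[1,0,0,0.07,0,0,0],[1,0,0,0.1,0,0,0],[1,0,0,0.1,0,0,0]]';python3 -m jog '[[1,0,0,0.03,0,0,0],[1,0,0,0.07,0,0,0],[1,0,0,0.1,0,0,0],[1,0,0,0.1,0,0,0]]'
```

```text
clock: 17.1
position: [580.0, 162.9, 170.8]
eef_rot: [1.0, -0.017, -0.0, 0.0]
wrist_force: [0.5, -0.4, -0.9]
width: -0.0
grip_force: 0.0
clock: 17.5
position: [580.0, 163.0, 167.0]
eef_rot: [1.0, -0.017, -0.0, 0.0]
wrist_force: [-0.6, 0.0, 1.0]
width: -0.0
grip_force: 0.3
```

```bash
python3 -m jog '[[1,0.03,0,0.05,0,0,0],[1,0.06,0,0.1,0,0,0],[1,0.06,0,0.1,0,0,0]]';python3 -m jog '[[1,0.04,0,0.05,0,0,0],[1,0.08,0,0.1,0,0,0],[1,0.08,0,0.1,0,0,0]]'
```

```text
clock: 17.8
position: [583.0, 162.9, 163.1]
eef_rot: [1.0, -0.017, 0.0, -0.0]
wrist_force: [0.8, -0.4, 2.9]
width: 0.3
grip_force: 0.9
clock: 18.1
position: [586.0, 162.8, 158.8]
eef_rot: [1.0, -0.017, 0.0, -0.0]
wrist_force: [0.8, -0.1, 2.6]
width: -0.1
grip_force: 0.8
```

```bash
python3 -m jog '[[1,0.03,0,0.05,0,0,0],[1,0.06,0,0.1,0,0,0],[1,0.09,0,0.15,0,0,0],[1,0.11,0,0.2,0,0,0],[1,0.11,0,0.2,0,0,0]]';python3 -m jog '[[1,0.03,0,0.05,0,0,0],[1,0.05,0,0.1,0,0,0],[1,0.07,0,0.15,0,0,0],[1,0.08,0,0.2,0,0,0],[1,0.08,0,0.2,0,0,0]]'
```

```text
clock: 18.6
position: [590.2, 162.7, 150.7]
eef_rot: [1.0, -0.017, -0.0, 0.0]
wrist_force: [1.0, 0.3, 1.7]
width: 0.2
grip_force: 0.5
clock: 19.1
position: [593.2, 162.5, 142.6]
eef_rot: [1.0, -0.017, -0.0, 0.0]
wrist_force: [-0.7, -0.6, 0.9]
width: -0.1
grip_force: 0.5
```

Run:
```python
from fit import *
m=ctrl.camera("scene")[:,:,::-1]; cv2.imwrite("pics/scene5.png",m); u=[300,160]
cv2.imwrite("pics/c5.png",cv2.resize(m[150:230,300:400],(800,600)[:1]+(640,) if 0 else (750,600),interpolation=cv2.INTER_CUBIC))
s=ctrl.read_state(); print(s["position"],s["wrist_force"],proj("scene",s["position"]))
```

```text
[593.10945055 162.52907929 142.69267669] [0.62098837 0.72570062 0.39288246] [[346.89246964 213.89031095]]
```

View pics/c5.png

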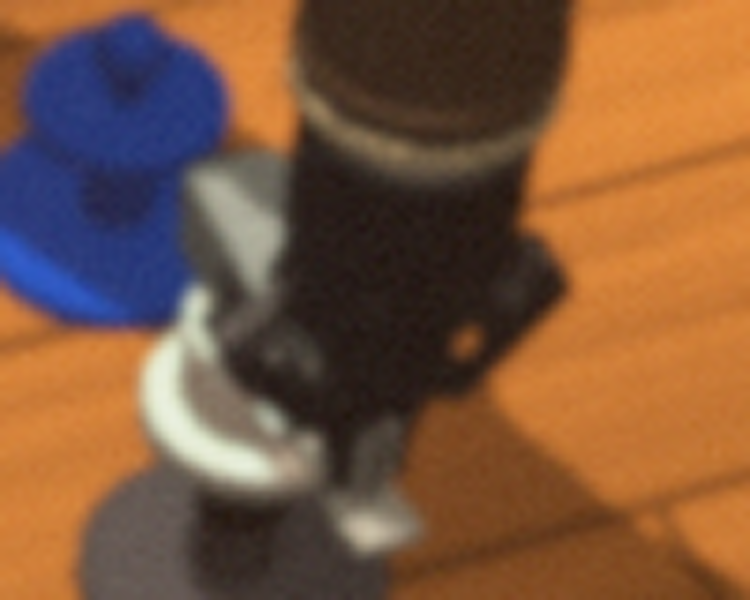

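The finger stands on the pad (near (375,525) in the crop) and the lever has swung most of the way. I'll continue to the stop.

```bash
python3 -m jog '[[1,0.02,0,0.05,0,0,0],[1,0.04,0,0.1,0,0,0],[1,0.04,0,0.1,0,0,0]]';python3 -m jog '[[1,0.02,0,0.05,0,0,0],[1,0.03,0,0.1,0,0,0],[1,0.03,0,0.1,0,0,0]]';python3 -m jog '[[1,0.01,0,0.03,0,0,0],[1,0.01,0,0.05,0,0,0],[1,0.01,0,0.05,0,0,0]]'
```

```text
clock: 19.45
position: [594.4, 162.5, 138.6]
eef_rot: [1.0, -0.017, -0.001, 0.0]
wrist_force: [-2.3, -0.9, 1.8]
width: -0.2
grip_force: 0.9
clock: 19.75
position: [595.9, 162.5, 134.7]
eef_rot: [1.0, -0.017, -0.0, 0.0]
wrist_force: [-1.8, -0.8, 1.8]
width: 0.1
grip_force: 0.8
clock: 20.05
position: [596.5, 162.4, 133.0]
eef_rot: [1.0, -0.017, 0.0, 0.0]
wrist_force: [-2.5, 0.5, 1.8]
width: -0.1
grip_force: 1.2
```

```bash
python3 -m jog '[[1,0.01,0,0.03,0,0,0],[1,0.01,0,0.03,0,0,0]]';python3 -m jog '[[1,0,0,0.03,0,0,0],[1,0,0,0.03,0,0,0]]';python3 -m jog '[[1,0,0,0.03,0,0,0],[1,0,0,0.03,0,0,0]]'
```

```text
clock: 20.25
position: [596.9, 162.4, 131.8]
eef_rot: [1.0, -0.017, -0.0, 0.0]
wrist_force: [-2.3, 0.1, 1.8]
width: 0.3
grip_force: 1.3
clock: 20.45
position: [596.9, 162.5, 130.6]
eef_rot: [1.0, -0.017, 0.0, -0.0]
wrist_force: [-2.0, 0.2, 2.6]
width: 0.0
grip_force: 1.3
clock: 20.65
position: [597.2, 162.5, 130.0]
eef_rot: [1.0, -0.017, 0.0, -0.0]
wrist_force: [-2.9, -0.1, 6.6]
width: -0.1
grip_force: 3.4
```

```bash
python3 -m jog '[[1,0,0,0.02,0,0,0],[1,0,0,0.02,0,0,0],[1,0,0,0.02,0,0,0]]'
```

```text
clock: 20.95
position: [597.3, 162.5, 129.7]
eef_rot: [1.0, -0.017, 0.001, -0.0]
wrist_force: [-4.0, -1.0, 10.1]
width: 0.1
grip_force: 5.4
```

The force climbs without travel, so the lever is at its stop. I'll lift away and check.

```bash
python3 -m jog '[[1,0,0,-0.1,0,0,0],[1,0,0,-0.4,0,0,0],[1,0,0,-1,0,0,0],[1,0,0,-2,0,0,0],[1,0,0,-3,0,0,0],[1,0,0,-3.5,0,0,0],[1,0,1,-3.5,0,0,0],[1,0,2,-3.5,0,0,0],[1,0,3,-3.5,0,0,0],[1,0,4,-3.5,0,0,0]]'; python3 -m jog '[[1,0,0.8,0,0,0,0],[1,0,1.8,0,0,0,0],[1,0,2.6,0,0,0,0],[1,0,2.6,0,0,0,0],[1,0,2.6,0,0,0,0],[1,0,2.6,0,0,0,0]]'
python3 - <<'E'
from fit import *
a=[]
for c in("scene","top"):
    m=ctrl.camera(c)[:,:,::-1]; cv2.imwrite(f"pics/{c}6.png",m); u=proj(c,[540,166,120])[0].astype(int)-45; print(u)
    a.append(cv2.resize(m[u[1]:u[1]+90,u[0]:u[0]+90],(400,400),interpolation=cv2.INTER_CUBIC))
    print("pad down/up px",((proj(c,lampw([516.3,165,-.034,100.5],[[94,0,30],[74,0,73]]))-u+.5)*400/90).round())
cv2.imwrite("pics/c6.png",np.hstack(a))
gs=[("scene",G("pics/scene6.png")),("top",G("pics/top6.png"))]
for k in([0,1],[0],[1]): print("lamp",opt(lambda p:lamp([gs[i] for i in k],p,100.5),[516,165,-.035],np.array([3,3,.02])))
E
```

```text
clock: 21.95
position: [591.4, 0.9, 269.5]
eef_rot: [1.0, -0.017, 0.001, 0.0]
wrist_force: [0.1, -1.2, 0.1]
width: 0.2
grip_force: 0.0
clock: 22.55
position: [588.1, -100.0, 269.0]
eef_rot: [1.0, -0.016, 0.0, -0.0]
wrist_force: [-0.3, -0.1, 0.1]
width: -0.0
grip_force: 0.0
[293 160]
pad down/up px [[251. 277.]
 [245. 202.]]
[169 148]
pad down/up px [[211.  67.]
 [198.  87.]]
lamp (array([ 5.17485e+02,  1.64777e+02, -4.10000e-02]), np.float64(-403.9))
lamp (array([ 5.16067e+02,  1.64183e+02, -3.50000e-02]), np.float64(-198.7))
lamp (array([ 5.17998e+02,  1.65241e+02, -5.70000e-02]), np.float64(-208.3))
```

View pics/c6.png

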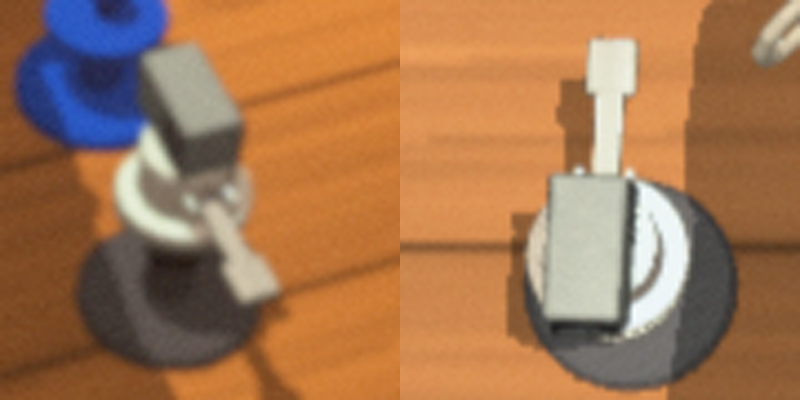

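The lamp is upright on the grey stand. The pad is at (250,277) in scene and (212,66) in top, and the lever-down prediction was (251,277) and (211,67). The arm is clear.

```bash
python3 -c "
from cell import ctrl
print(ctrl.finish_job())"
```

```text
the job is handed in; nothing more can be done
None
```

The lamp head is snapped onto the grey stand with its rim on the flange, upright, the lever pressed to its stop and the gripper clear; I handed the job in at about 23 s, and no verdict came back.

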